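Lock the battery cover onto the ultrasound console

TASK

Pick up the loose battery cover by the wing of its stud and set it squarely into the open bay in the console's deck until its rim lies flush on the deck. Then push the sprung stud in gently, with no more than about 20 N, until it bottoms, turn it a quarter turn clockwise and let it spring up so that it is locked, and let go; do not lean or tug hard on the console or disturb the things lying about.

Things in the scene. Friction and masses are not known exactly. Their poses are not given: they have to be found in the camera images.
- console: Off-white desk ultrasound unit 300 (x) x 360 (y) mm, deck 65 mm above the table, fixed; origin under its centre, z up. Its bay is 30 mm to -x and 50 mm to -y of the centre. On the deck: a small upright tablet, up to 100 mm above the deck, at least 85 mm to +y of the bay's centre, and two 12 mm high knobs.
- bay (a point): Centre of the open rectangular bay, at deck height, z up: 124 mm along this point's x, 84 mm along y, 53 mm deep. In its middle a slot along x, 10 mm wide, 29 mm long, takes the stud's cross-bar. The bar turns only once below the hidden receptacle's walls, meets its solid floor 1.5 mm further down, and locks by springing 3 mm up into a notch across the slot. Its depth differs each time.
- cover: Loose grey battery cover, about 0.2 to 0.35 kg with its stud; origin at the centre of the lower edge of its skirt, x along its long side, z up. Rim: a plate 136 x 96 x 3 mm. Skirt below it: 120 x 80 mm, 12 mm deep, tapering in by 3 mm a side over its lower 6 mm, so it enters the bay with 2 mm to spare each side. It fits either way round (half turn).
- cover_seat (a point): Centre of the underside of the cover's rim, 12 mm above the skirt's lower edge (at the start 12 mm above the table), axes as the cover. When the cover is seated flush this point coincides with bay and the x axes are parallel (either way round).
- stud_grip (a point): Centre of the steel wing of the stud in the cover's middle, half-way up; x along the wing. Wing 36 long, 10 thick, 26 mm tall, on a flange 44 mm across, 3 mm thick, that fingertips may press. Stud up: 34 mm above cover_seat, flange 15 mm clear of the cover. A cross-bar 24 mm long, 5 mm thick lies under the cover along the wing, its centre 41 mm below this point.
- stud_press (a joint): How far the stud is pushed into the cover, m: 0 = up, at most 0.014. Spring about 5 N at 0, rising 0.45 N per mm. In the bay it turns only beyond a depth that is different each time (0.0055 to 0.0115) and bottoms hard 0.0015 further: feel for it. Locked, it has sprung back 0.003 from the turning depth.
- stud_turn (a joint): Turn of the stud in the cover, rad, growing clockwise seen from above: 0 (start) = wing and cross-bar along the cover's long side; stop at 1.57 = wing across. The locking notch is at the stop. Friction about 0.03 N m: it stays where left.
- gel_bottle: bystander: white bottle, 56 mm across, 170 mm tall; origin under its base
- mouse: bystander: black computer mouse, about 80 x 60 x 34 mm; origin under it
- transducer: bystander: off-white hand probe lying down, about 120 x 56 x 26 mm; origin under it
- screwdriver: bystander: screwdriver lying on the table; origin under it
Things that resemble listed ones, but are neither listed nor needed, are in the scene too. Leave any turquoise or yellow look-alike of the cover alone.

How it is judged:
On the way:
1. the cover lies seated in the bay with its rim on the deck (horizontal distance between cover_seat and bay below 0.004 m and z of cover_seat in the frame of bay below 0.002 m and angle between the x axis of cover_seat and the x axis of bay, either way round below 0.08 rad), for 0.1 s.
At the end, for the whole second after the job is handed in: The cover is seated in the bay (within 4 mm and 0.08 rad, rim within 1.5 mm of flush on the deck), its stud is turned beyond 1.36 rad and held in by the notch (1.5 to 9.5 mm), and all is released (horizontal distance between cover_seat and bay below 0.004 m and z of cover_seat in the frame of bay between -0.002 and 0.0015 m and angle between the x axis of cover_seat and the x axis of bay, either way round below 0.08 rad and value of joint stud_turn above 1.36 rad and value of joint stud_press between 0.0015 and 0.0095 m); the robot touches nothing.
It fails at once if the cover is forced on the console with more than 35 N (contact force between cover and console above 35 N).
It fails at once if the robot itself presses on the console (contact force between the arm and console above 5 N).
It fails at once if a bystander is knocked away by more than 30 mm (distance of any of gel_bottle, mouse, transducer, screwdriver from where it was at the start of the episode above 0.03 m).
It also fails if it takes over 72 s, if anything falls off the work surface, if the arm or the gripper's body presses on something with over 40 N, if the wrist force passes 120 N, or if a joint passes its speed limit or range.

ROBOT

A 7-joint arm with a two-finger parallel gripper is mounted at the origin on the work surface. World frame = base frame: x ahead of the robot, y to its left, z up, the work surface at z = 0. Lengths are in m, angles in rad, forces in N, time in s.
With the tool pointing down it reaches from about 0.425 to 0.825 m from the base axis. Payload 3.6 kg.
Tool frame: the origin (TCP) lies midway between the tips of the shut fingers; the grasp point (between the pads) lies grip_point_offset behind it (grip_point_offset is the distance from the TCP to the grasp point, in m); z points along the fingers, y is the direction in which the jaws open and shut (so a half turn about z gives the same grasp; the last joint's range is limited). The gripper opens to 85 mm and grips with 20 to 120 N. Pads are 22 mm wide; open, the fingers measure 114 mm over their backs; the gripper's body (76 mm by 85 mm) begins 54 mm behind the grasp point. The pads swing forward as they close: fully open they stand 13 mm farther back than shut.
Start: joints at [1.26, 0.615, -0.013, 1.423, 0.008, 1.103, -0.04], TCP at [0.182, -0.624, 0.231] pointing down, gripper open.
Joint ranges: [-3.12, 3.12], [-0.3, 2.06], [-1.34, 1.32], [0.26, 2.42], [-1.36, 4.5], [0.01, 1.98], [-2.84, 2.84]. Speed limits (rad/s): [2.79, 2.79, 3.14, 3.14, 3.14, 3.14, 3.14].

INTERFACE

Orientations are given as [roll, pitch, yaw] about the fixed x, y, z axes, in that order (R = Rz(yaw) Ry(pitch) Rx(roll)).
In Python, from workcell import sense, get_image, hand_in, recognise, grip_point_offset gives the robot as it stands.
- The arm moves only by the shell command python3 -m crank 'ROWS' [OPENING] [FORCE]. ROWS is JSON, a list of rows, each a list of 6 numbers: the shift along the world's x, y, z in mm, then the turn, a rotation vector about the world's x, y, z in degrees. In form: [[x, y, z, wx, wy, wz], ...]. A call has 1 to 20 rows; each row is the pose to reach, as a shift and turn from the pose commanded when the call began; what a row does not reach only later rows make up. A row lasts 1/10 s, in which the tool goes at most 50 mm and 8.59 degrees, less where a joint would pass 70% of its speed; a pose out of reach is approached as far as the arm can. A call with a gripper value outside its range is refused whole. OPENING is the closure, from 0 (fully open) to 1 (shut), set as the call begins (- or left out, the last holds). The fingers move at their own pace and stop on an object; FORCE is the grip in N (left out, the last holds). Time passes only in rows, so rows that repeat a pose let the fingers close. It gives the time, the measured TCP pose, the force and the opening at its end, in the units of the state.
- sense(): the state, without advancing time (a new reading comes with each control period).
- get_image(name): name is "scene" or "top" or "wrist"; returns a dict with "frame" (420x560x3 uint8, blue, green, red), "mtx" (3x3 intrinsics, pixels), "k1" (the pictures are not rectified: a ray, as slopes to the right and down, at radius r is drawn at 1 + k1 r^2 times it, then the intrinsics apply), "position" and "attitude" of the camera in the world; the wrist camera has in their place "tool_from_camera" (4x4, takes a point from camera to tool coordinates, whose origin is the TCP and whose axes are the flange's). Camera axes: x right, y down, z forward; pixel columns grow to the right and rows downward; lengths in m; the calibration is good to about 2 mm. A picture is of the moment at which its call begins: read the wrist's pose just before it. There is no depth.
- hand_in(): hands the job in, once; it reports no verdict.
Trained networks look in the newest picture that a camera, given by its name, has taken for a name from the list of things; names that differ only in an ending like _2 or _b are one class to them, and where a whole thing is asked for, a point or a joint stands for the part that bears it (a point fixed in the world has none). Each returns a list of dicts, best first, with "p" (0 to 1); they miss things now and then, are a little off and sometimes report something else, mostly with a low value. They report only what shows in the picture. A call takes as long as a camera call. They do not tell look-alikes from the thing itself.
- recognise(target, camera): "rect" ([left, top, right, bottom] in pixels, round what is visible of it).
The state is a dict: "time_s": time; "joint_positions": joint angles; "joint_vel": joint speeds; "joint_efforts": joint torques, N m; "eef_pos": TCP position; "tcp_rot": TCP orientation; "ft_force": force on the tool from outside, world axes, zero at the start; "ft_torque": the same for the moment, N m; "gripper_width": finger opening in m.
Only numpy, scipy, OpenCV 4.12 (cv2) and the standard library are available. Lean on these libraries where they do the work, as an engineer would, in place of code of your own. Each camera call takes 0.05 s, during which the arm holds its last target.

## Working session

There is one attempt and no reset: what is moved stays moved. The work goes in short steps, Python scripts to look and compute and a shell command to move; the robot and the scene stay as the last step left them, time stands still between calls to the robot, and variables do not carry over. Pictures are saved under pics/ and viewed, and the job is handed in when it is done.

```bash
mkdir -p pics; ls; python3 - <<'E'
from workcell import *
import cv2
s=sense();print(s, grip_point_offset)
for n in("scene","top","wrist"):
    d=get_image(n);cv2.imwrite(f"pics/a_{n}.png",d["frame"]);print(n,{k:v for k,v in d.items() if k!="frame"})
    for t in("cover","console","stud_grip","bay"):
        try:print(t,recognise(t,n))
        except Exception as e:print(t,e)
E
```

```text
pics
{'time_s': 0.0, 'joint_positions': array([ 1.26052613,  0.61590658, -0.01260788,  1.42492061,  0.00811227,
        1.10339569, -0.04038558]), 'joint_vel': array([ 9.12753745e-04,  9.79945517e-05, -6.98328266e-04, -5.73873001e-04,
        2.23875147e-04,  1.23510244e-03,  1.71462362e-04]), 'joint_efforts': array([-6.57691653e-04, -4.69214845e+01,  2.59286854e-01, -1.71033686e+01,
        1.00539697e-02,  9.57708398e-03,  7.76082516e-06]), 'eef_pos': array([ 0.18176964, -0.62326218,  0.23013919]), 'tcp_rot': array([-3.13901344e+00,  5.34502608e-05,  2.83849977e-01]), 'ft_force': array([ 0.60891016, -0.36016047, -0.52690393]), 'ft_torque': array([-0.01253775, -0.00452752,  0.00600359]), 'gripper_width': 0.08500439484000674} 0.0187
scene {'mtx': array([[437.73420646,   0.        , 285.21817078],
       [  0.        , 437.73420646, 213.3157408 ],
       [  0.        ,   0.        ,   1.        ]]), 'k1': -0.056406223667373995, 'position': array([ 1.41169622, -0.52524517,  0.84029492]), 'attitude': array([-2.22125315, -0.01544742,  1.14746814])}
cover [{'rect': [117.4, 200.2, 170.4, 2
[... 1247 characters left out ...]
 0.86}]
wrist {'mtx': array([[369.80802847,   0.        , 286.59061079],
       [  0.        , 369.80802847, 213.65887308],
       [  0.        ,   0.        ,   1.        ]]), 'k1': -0.029384112607124008, 'tool_from_camera': array([[ 7.26000253e-04, -9.64743196e-01, -2.63192020e-01,
         6.78604676e-02],
       [ 9.99999586e-01,  8.44606997e-04, -3.37506059e-04,
        -1.33394949e-03],
       [ 5.47900495e-04, -2.63191666e-01,  9.64743410e-01,
        -1.42295108e-01],
       [ 0.00000000e+00,  0.00000000e+00,  0.00000000e+00,
         1.00000000e+00]])}
cover [{'rect': [80.3, 1.5, 238.2, 125.6], 'p': 0.89}]
console []
stud_grip [{'rect': [114.7, 26.7, 173.9, 83.6], 'p': 0.88}]
bay []
```

View pics/a_top.png

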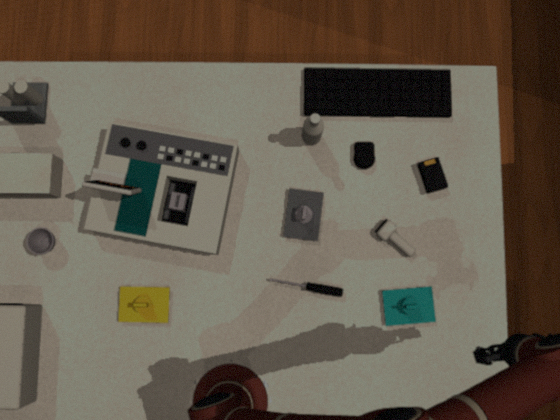

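View pics/a_scene.png

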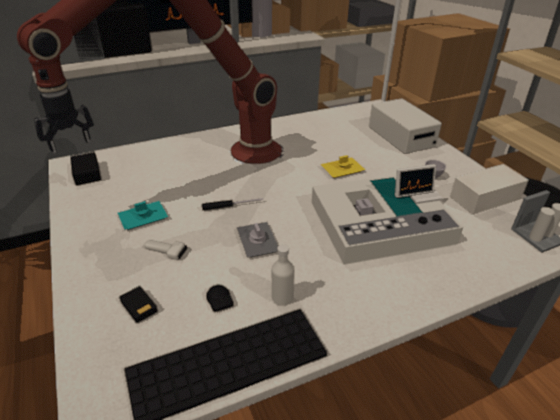

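View pics/a_wrist.png

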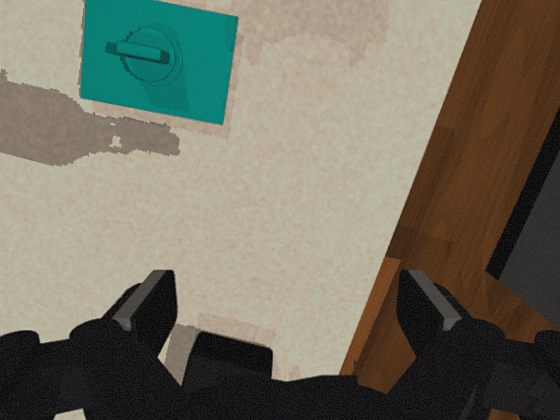

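The candidates for the cover are grey at top (303,215), turquoise at (408,306) and yellow at (143,304). The grey one fits; the two coloured ones are the look-alikes. Next I'll enlarge that crop and measure.

```bash
cat > h.py <<'E'
import numpy as np,cv2
from scipy.spatial.transform import Rotation as R
from workcell import *
def cam(n):
    s=sense(); d=get_image(n)
    if n=="wrist":
        T=np.eye(4);T[:3,:3]=R.from_euler('xyz',s["tcp_rot"]).as_matrix();T[:3,3]=s["eef_pos"]
        T=T@d["tool_from_camera"]
    else:
        T=np.eye(4);T[:3,:3]=R.from_euler('xyz',d["attitude"]).as_matrix();T[:3,3]=d["position"]
    d["T"]=T;return d
def dist(d): return np.array([d["k1"],0,0,0,0.])
def back(d,px,z):
    px=np.atleast_2d(np.array(px,float))
    u=cv2.undistortPoints(px[:,None],d["mtx"],dist(d))[:,0]
    r=np.c_[u,np.ones(len(u))]@d["T"][:3,:3].T; c=d["T"][:3,3]
    return c+r*((z-c[2])/r[:,2])[:,None]
def proj(d,P):
    P=np.atleast_2d(np.array(P,float)); Ti=np.linalg.inv(d["T"])
    return cv2.projectPoints(P,cv2.Rodrigues(Ti[:3,:3])[0],Ti[:3,3],d["mtx"],dist(d))[0][:,0]
E
python3 - <<'E'
from h import *
d=cam("top");f=d["frame"]
a=cv2.resize(f[175:255,60:340],None,fx=2.8,fy=2.8,interpolation=cv2.INTER_CUBIC);
b=cv2.resize(f[115:265,75:345],None,fx=2.9,fy=2.9,interpolation=cv2.INTER_CUBIC)
cv2.imwrite("pics/b_top.png",b)
print("cover",back(d,[[303,215],[288,189],[323,189],[320,241],[282,238]],.015))
print("bay",back(d,[[180,201]],.065))
print("console deck corners",back(d,[[110,122],[240,146],[218,255],[84,230]],.065))
for t in("gel_bottle","mouse","transducer","screwdriver"):
    r=recognise(t,"top")
    for q in r[:2]:
        x=q["rect"];print(t,q["p"],back(d,[[(x[0]+x[2])/2,(x[1]+x[3])/2]],0.02).round(3),np.round(x))
E
```

```text
cover [[ 0.50356365 -0.1882176   0.015     ]
 [ 0.57567956 -0.14616697  0.015     ]
 [ 0.57687248 -0.24312321  0.015     ]
 [ 0.4324367  -0.23521685  0.015     ]
 [ 0.43934439 -0.13116567  0.015     ]]
bay [[0.53081586 0.14318889 0.065     ]]
console deck corners [[ 0.74750006  0.34413163  0.065     ]
 [ 0.68353096 -0.01422659  0.065     ]
 [ 0.38791265  0.03735598  0.065     ]
 [ 0.44943416  0.39783747  0.065     ]]
gel_bottle 0.87 [[ 0.74  -0.215  0.02 ]] [302. 116. 325. 147.]
mouse 0.82 [[ 0.67  -0.361  0.02 ]] [356. 142. 376. 171.]
transducer 0.81 [[ 0.444 -0.444  0.02 ]] [375. 218. 418. 257.]
screwdriver 0.81 [[ 0.305 -0.201  0.02 ]] [271. 280. 344. 295.]
screwdriver 0.51 [[ 0.504 -0.193  0.02 ]] [297. 205. 313. 224.]
```

View pics/b_top.png

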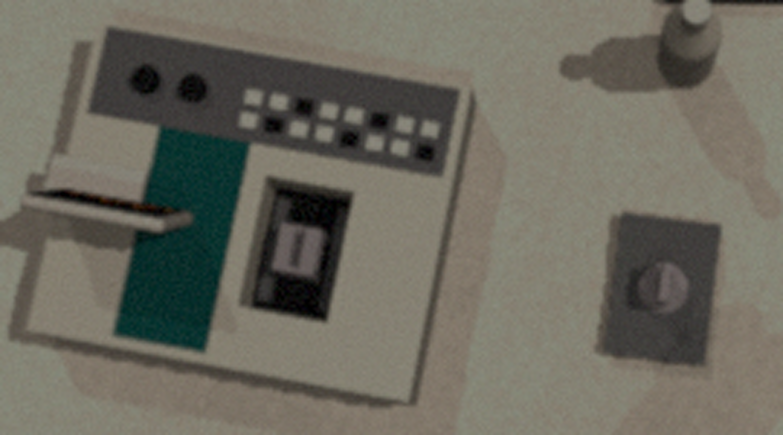

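The enlarged crop shows the plain grey cover at crop (662,285), with a round flange and wing, so it is the one meant. Its long side runs roughly along world x. The bay is at crop (300,250). For the later clockwise turn I'll grasp with the tool yaw about half a turn round, so joint 7 keeps range. I'll hover over the cover first.

```bash
python3 -m crank '[[30,40,0,0,0,8],[60,80,0,0,0,16],[90,120,0,0,0,24],[110,155,0,0,0,32],[135,190,0,0,0,40],[160,220,0,0,0,48],[190,255,0,0,0,56],[215,290,0,0,0,64],[240,325,0,0,0,72],[265,360,0,0,0,80],[290,400,0,0,0,88],[318,435,0,0,0,96],[318,435,0,0,0,104],[318,435,0,0,0,112],[318,435,0,0,0,120],[318,435,0,0,0,128],[318,435,0,0,0,136],[318,435,0,0,0,144],[318,435,0,0,0,152],[318,435,0,0,0,158]]' 0 60; python3 - <<'E'
from h import *
s=sense();print(s["joint_positions"],s["tcp_rot"],s["eef_pos"])
d=cam("wrist");cv2.imwrite("pics/c.png",d["frame"]);np.save("c.npy",d,allow_pickle=True)
for t in("cover","stud_grip"):
    print(t,recognise(t,"wrist"))
E
```

```text
time_s: 3.0
eef_pos: [0.5, -0.1894, 0.2314]
tcp_rot: [-3.141, 0.0, 3.046]
ft_force: [-0.3, 0.1, 0.2]
gripper_width: 0.0854
[ 0.84120473  0.54396066 -0.8090271   1.7431265   0.44719328  1.04872959
  1.35011685] [-3.14122467e+00  1.24255722e-04  3.04561359e+00] [ 0.49999184 -0.18935471  0.23137114]
cover [{'rect': [237.7, 118.6, 337.5, 254.5], 'p': 0.61}]
stud_grip [{'rect': [260.1, 168.4, 309.5, 215.5], 'p': 0.92}]
```

View pics/c.png

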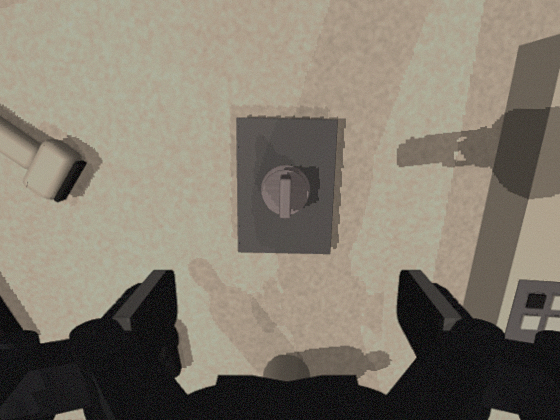

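```bash
python3 - <<'E'
from h import *
d=np.load("c.npy",allow_pickle=True).item();f=d["frame"]
cv2.imwrite("pics/c2.png",cv2.resize(f[105:265,220:355],None,fx=3.7,fy=3.7,interpolation=cv2.INTER_NEAREST))
E
```

```text
(no output)
```

View pics/c2.png

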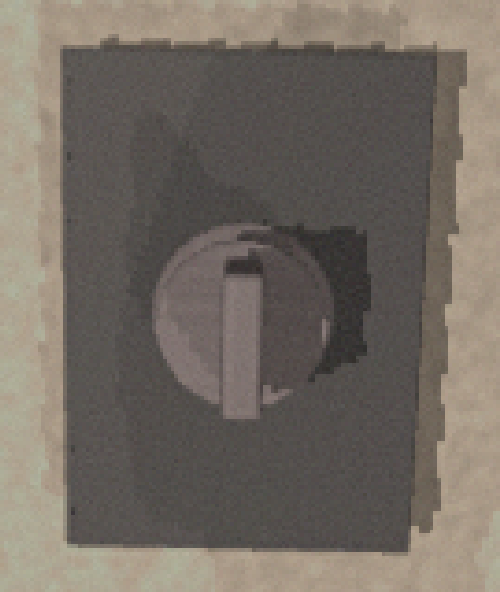

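```bash
python3 - <<'E'
from h import *
d=np.load("c.npy",allow_pickle=True).item()
c=np.array([[62,46],[437,50],[409,551],[67,544]])/3.7+[220,105]-.5
P=back(d,c,.015);print(P.round(4),P.mean(0))
print([np.linalg.norm(P[i]-P[(i+1)%4]) for i in range(4)])
for i,j in((3,0),(2,1)):
    v=P[j]-P[i];print("yaw",np.arctan2(v[1],v[0]))
for i,j in((0,1),(3,2)):
    v=P[j]-P[i];print("yaw short",np.arctan2(v[1],v[0]))
W=back(d,np.array([[222,275],[263,275],[261,418],[222,418]])/3.7+[220,105]-.5,.059);print(W.round(4),W.mean(0))
v=(W[0]+W[1]-W[2]-W[3]);print(np.arctan2(v[1],v[0]))
E
```

```text
[[ 0.4335 -0.2287  0.015 ]
 [ 0.4436 -0.1339  0.015 ]
 [ 0.5786 -0.1498  0.015 ]
 [ 0.5674 -0.2448  0.015 ]] [ 0.50576724 -0.18929765  0.015     ]
[np.float64(0.09536822900813474), np.float64(0.1359804221049543), np.float64(0.09569992423250595), np.float64(0.1348949044140598)]
yaw 3.021673843638863
yaw 3.0241820032030904
yaw short 1.4651958115360437
yaw short 1.453807238879469
[[ 0.4885 -0.1925  0.059 ]
 [ 0.4894 -0.183   0.059 ]
 [ 0.5237 -0.1867  0.059 ]
 [ 0.5228 -0.196   0.059 ]] [ 0.50611407 -0.18954951  0.059     ]
3.038333124885586
```

Grey cover: rim centre (0.506,-0.1895), yaw 3.027, and the fitted size matches 136x96. Before grasping I'll measure the bay from above, since the cover would hide it later.

```bash
python3 -m crank '[[4,48,0,0,0,0],[8,96,0,0,0,-1],[12,144,0,0,0,-2],[16,192,0,0,0,-3],[20,240,0,0,0,-4],[25,288,0,0,0,-4],[30,335,0,0,0,-4],[30,335,0,0,0,-4],[30,335,0,0,0,-4],[30,335,0,0,0,-4]]' 0 60; python3 - <<'E'
from h import *
s=sense();print(s["joint_positions"],s["tcp_rot"],s["eef_pos"])
d=cam("wrist");cv2.imwrite("pics/d.png",d["frame"]);np.save("d.npy",d,allow_pickle=True)
f=d["frame"]
x,y=proj(d,[[.531,.145,.065]])[0];print(x,y)
E
```

```text
time_s: 4.15
eef_pos: [0.5302, 0.1443, 0.231]
tcp_rot: [-3.14, -0.0, 2.969]
ft_force: [0.8, -0.4, 0.4]
gripper_width: 0.0851
[ 0.17951212  0.55745481 -0.76808568  1.7035302   0.43644421  1.06094875
  0.66627263] [-3.13958339e+00 -7.12467080e-05  2.96855956e+00] [0.5302191  0.1442779  0.23096781]
285.66570912550395 194.02289682184787
```

View pics/d.png

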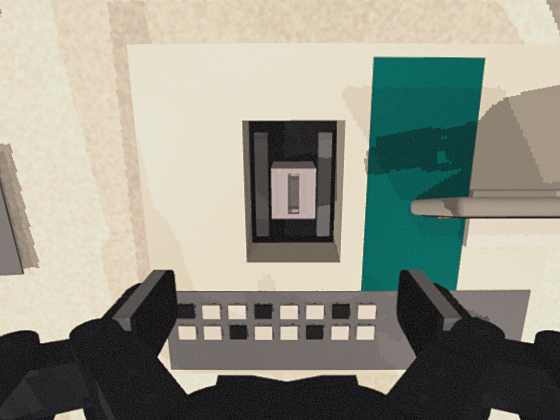

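```bash
python3 - <<'E'
from h import *
d=np.load("d.npy",allow_pickle=True).item();f=d["frame"]
cv2.imwrite("pics/d2.png",cv2.resize(f[110:270,230:355],None,fx=3.7,fy=3.7,interpolation=cv2.INTER_NEAREST))
E
```

```text
(no output)
```

View pics/d2.png

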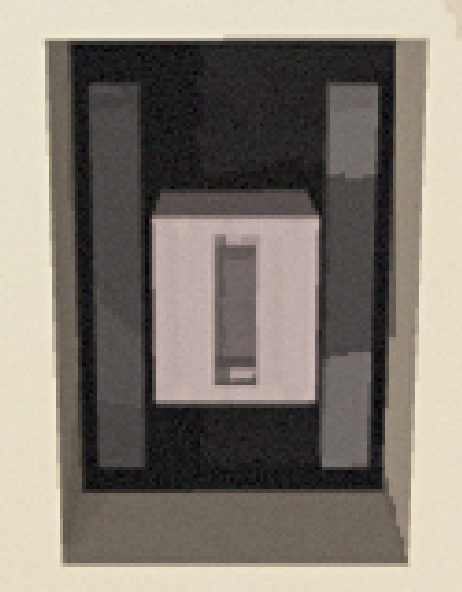

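```bash
python3 - <<'E'
from h import *
d=np.load("d.npy",allow_pickle=True).item()
c=np.array([[45,38],[428,38],[408,566],[63,566]])/3.7+[230,110]-.5
P=back(d,c,.065);print(P.round(4),P.mean(0))
print([np.linalg.norm(P[i]-P[(i+1)%4]) for i in range(4)])
for i,j in((3,0),(2,1)):
    v=P[j]-P[i];print("yaw",np.arctan2(v[1],v[0]))
for i,j in((0,1),(3,2)):
    v=P[j]-P[i];print("yaw short",np.arctan2(v[1],v[0])+np.pi/2)
# console deck edges for yaw
E=back(d,np.array([[128,44],[559,43.],[373,56],[484,58],[362,290],[457,291]]),.065);v=E[0]-E[1];print(np.arctan2(v[1],v[0]),np.arctan2(*(E[2]-E[4])[1::-1]),np.arctan2(*(E[3]-E[5])[1::-1]))
t=cam("top")
for z in(.03,.04): print("slot",back(d,np.array([[236,310]])/3.7+[230,110]-.5,z))
f=t["frame"];cv2.imwrite("pics/t.png",f)
E
```

```text
[[0.4644 0.1205 0.065 ]
 [0.4787 0.2031 0.065 ]
 [0.601  0.182  0.065 ]
 [0.5867 0.0996 0.065 ]] [0.53270183 0.15128927 0.065     ]
[np.float64(0.08383670379502789), np.float64(0.12411277816312066), np.float64(0.08359711185206005), np.float64(0.1241407059995651)]
yaw 2.973064556079483
yaw 2.971134858961284
yaw short 2.9695865802799766
yaw short 2.969913454905068
-1.7370856320643924 2.9785044181466347 2.980768436130374
slot [[0.53890802 0.1507952  0.03      ]]
slot [[0.53678455 0.150996   0.04      ]]
```

```bash
python3 -m crank '[[-4,-48,0,0,0,0],[-8,-96,0,0,0,1],[-12,-144,0,0,0,2],[-16,-192,0,0,0,3],[-20,-240,0,0,0,3.3],[-22,-288,0,0,0,3.3],[-24,-334,0,0,0,3.3],[-24,-334,0,0,0,3.3],[-24,-334,0,0,0,3.3],[-24,-334,-40,0,0,3.3],[-24,-334,-80,0,0,3.3],[-24,-334,-110,0,0,3.3],[-24,-334,-130,0,0,3.3],[-24,-334,-130,0,0,3.3],[-24,-334,-130,0,0,3.3]]' 0 60; python3 - <<'E'
from h import *
s=sense();print(s["joint_positions"],s["tcp_rot"],s["eef_pos"])
d=cam("wrist");cv2.imwrite("pics/e.png",d["frame"]);np.save("e.npy",d,allow_pickle=True)
E
```

```text
time_s: 5.75
eef_pos: [0.5065, -0.1867, 0.102]
tcp_rot: [3.141, 0.001, 3.031]
ft_force: [0.1, 0.3, 0.8]
gripper_width: 0.0856
[ 0.74227155  0.70453266 -0.68229517  1.87310144  0.61482188  0.7849784
  1.18513346] [3.14086703e+00 7.42880306e-04 3.03090281e+00] [ 0.506546   -0.18673152  0.10201667]
```

View pics/e.png

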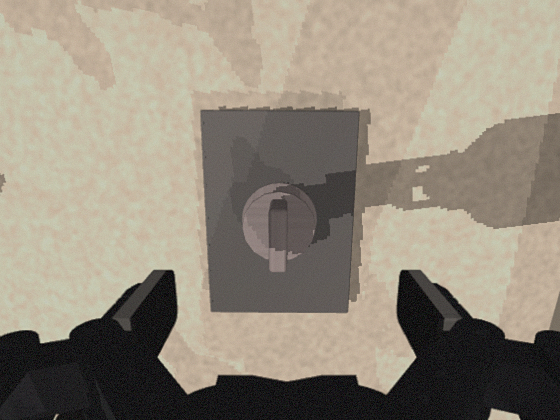

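```bash
python3 - <<'E'
from h import *
d=np.load("e.npy",allow_pickle=True).item()
P=back(d,[[201.5,109.5],[359,111],[347.5,312],[211,311]],.015);print(P.mean(0))
print([np.linalg.norm(P[i]-P[(i+1)%4]) for i in range(4)])
W=back(d,[[269,209],[287,209],[286,271],[269,271]],.059);print(W.round(4),W.mean(0))
s=sense();print(s["eef_pos"],s["tcp_rot"])
E
```

```text
[ 0.5061505  -0.18915442  0.015     ]
[np.float64(0.0943581216183131), np.float64(0.13457318939818078), np.float64(0.09480179390728015), np.float64(0.13467481174461796)]
[[ 0.4882 -0.1919  0.059 ]
 [ 0.4892 -0.1827  0.059 ]
 [ 0.5237 -0.187   0.059 ]
 [ 0.5226 -0.1962  0.059 ]] [ 0.50591527 -0.18943106  0.059     ]
[ 0.50708854 -0.18711025  0.1026458 ] [3.14134689e+00 2.36777454e-03 3.03039318e+00]
```

Two views agree on the centre (0.506,-0.1893), so I'll correct by about 2 mm, descend and grip.

```bash
python3 -m crank '[[-1,-2,-15,0,0,-0.2],[-1,-2.2,-35,0,0,-0.2],[-1,-2.2,-52,0,0,-0.2],[-1,-2.2,-62,0,0,-0.2],[-1,-2.2,-66,0,0,-0.2],[-1,-2.2,-66,0,0,-0.2],[-1,-2.2,-66,0,0,-0.2]]' 0 60; python3 -m crank '[[0,0,0,0,0,0],[0,0,0,0,0,0],[0,0,0,0,0,0],[0,0,0,0,0,0],[0,0,0,0,0,0],[0,0,0,0,0,0],[0,0,0,0,0,0],[0,0,0,0,0,0]]' 1 60
```

```text
time_s: 6.5
eef_pos: [0.5058, -0.1901, 0.0362]
tcp_rot: [-3.141, 0.002, 3.026]
ft_force: [-0.2, -0.6, -0.1]
gripper_width: 0.0855
time_s: 7.3
eef_pos: [0.505, -0.1903, 0.0355]
tcp_rot: [-3.141, 0.0, 3.026]
ft_force: [-0.8, -0.2, 3.3]
gripper_width: 0.0086
```

```bash
python3 -m crank '[[0,0,3,0,0,0],[0,0,10,0,0,0],[0,0,25,0,0,0],[0,0,45,0,0,0],[0,0,60,0,0,0],[0,0,60,0,0,0],[0,0,60,0,0,0]]' 1 60; python3 - <<'E'
from h import *
s=sense();print(s)
d=cam("wrist");cv2.imwrite("pics/g.png",d["frame"]);d=cam("scene");cv2.imwrite("pics/gs.png",cv2.resize(d["frame"][100:300,120:400],None,fx=2.8,fy=2.8))
E
```

```text
time_s: 8.0
eef_pos: [0.505, -0.1903, 0.0957]
tcp_rot: [-3.141, 0.001, 3.026]
ft_force: [0.4, 0.2, -2.8]
gripper_width: 0.0086
{'time_s': 8.0, 'joint_positions': array([ 0.74326959,  0.7121905 , -0.67340698,  1.87882202,  0.6245279 ,
        0.77198531,  1.17829287]), 'joint_vel': array([-0.00575982,  0.02112264,  0.0162436 ,  0.01701266,  0.00238107,
        0.00304926, -0.0014138 ]), 'joint_efforts': array([-7.65572372e-02, -4.30514789e+01, -7.72432834e+00, -1.17261609e+01,
        2.81351262e-03, -4.86132572e-02,  6.39286620e-03]), 'eef_pos': array([ 0.5049527 , -0.1903223 ,  0.09572704]), 'tcp_rot': array([-3.14119480e+00,  5.49933687e-04,  3.02555625e+00]), 'ft_force': array([ 0.40768039,  0.24691414, -2.82848756]), 'ft_torque': array([-0.02181578, -0.00151663,  0.00499102]), 'gripper_width': 0.008622304966196068}
```

View pics/g.png

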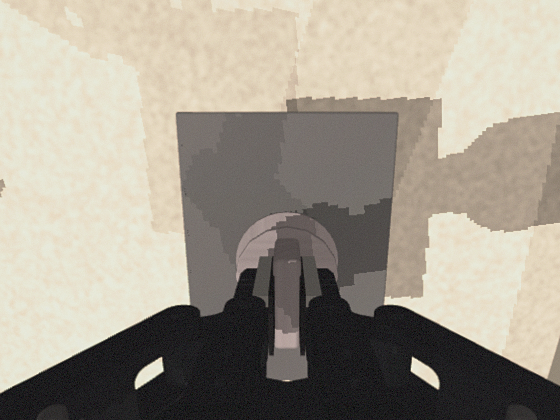

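View pics/gs.png

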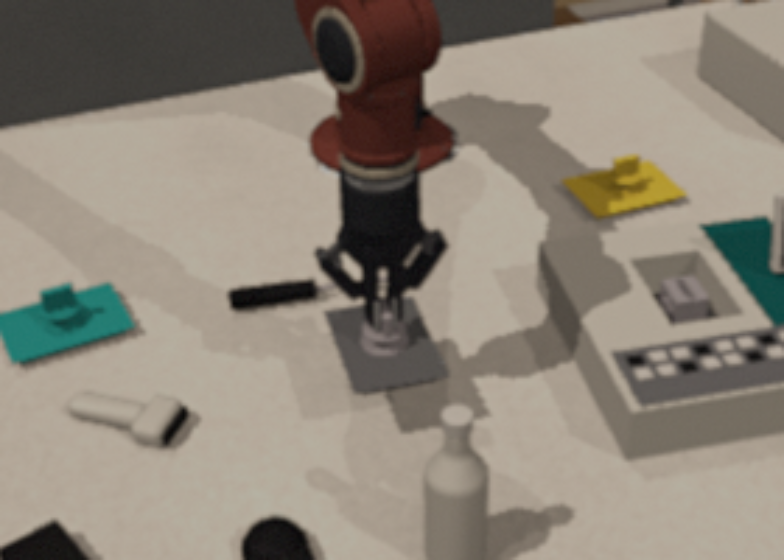

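```bash
cat > inhand.py <<'E'
from h import *
import sys
def inhand(UL,UR,dz=-.0205):
    s=sense();d=cam("wrist");p=s["eef_pos"]
    P=back(d,[UL,UR],p[2]+dz);v=P[1]-P[0];w=np.linalg.norm(v);u=v/w
    n=np.array([-u[1],u[0],0]); n*=np.sign(n@(p-P[0]))
    # signs: centre lies from image-top edge toward tool
    c=P.mean(0)+.068*n
    print("width",w,"centre",c.round(4),"yaw",np.arctan2(*(-n)[1::-1]),"tcp",p,s["tcp_rot"][2]); return c
if __name__=="__main__": a=list(map(float,sys.argv[1:])); inhand(a[:2],a[2:4])
E
python3 inhand.py 176.5 112 398 112
python3 - <<'E'
import cv2
f=cv2.imread("pics/g.png");cv2.imwrite("pics/g2.png",cv2.resize(f[90:190,160:420],None,fx=3,fy=3,interpolation=cv2.INTER_NEAREST))
E
```

```text
width 0.09451510016269495 centre [ 0.5062 -0.1882  0.0742] yaw 3.0264806429867295 tcp [ 0.5042707  -0.19021662  0.09471824] 3.0257248069957052
```

View pics/g2.png

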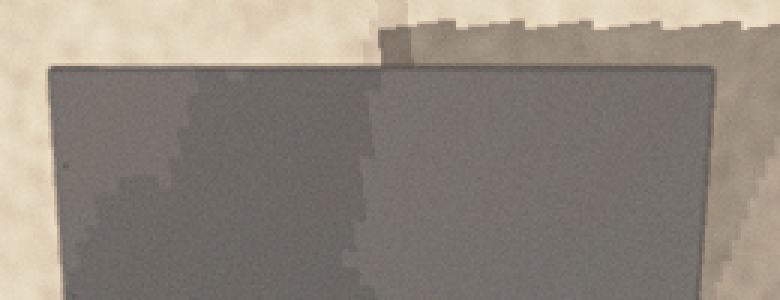

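```bash
python3 -m crank '[[0,5,30,0,0,0],[2,30,60,0,0,0],[4,65,80,0,0,-1],[8,100,80,0,0,-1],[11,140,80,0,0,-2],[14,180,80,0,0,-2],[17,220,80,0,0,-3],[20,260,80,0,0,-3.1],[23,295,80,0,0,-3.1],[25,325,80,0,0,-3.1],[26,340,80,0,0,-3.1],[26,340,70,0,0,-3.1],[26,340,60,0,0,-3.1],[26,340,60,0,0,-3.1],[26,340,60,0,0,-3.1]]'; python3 - <<'E'
from h import *
s=sense();print(s["eef_pos"],s["tcp_rot"],s["joint_positions"])
d=cam("wrist");f=d["frame"];cv2.imwrite("pics/i.png",f)
cv2.imwrite("pics/i2.png",cv2.resize(f[90:190,160:420],None,fx=3,fy=3,interpolation=cv2.INTER_NEAREST))
E
```

```text
time_s: 9.65
eef_pos: [0.5309, 0.1473, 0.1543]
tcp_rot: [-3.139, -0.002, 2.969]
ft_force: [0.2, -0.2, -1.5]
gripper_width: 0.0086
[0.53090507 0.14732435 0.15429656] [-3.13932373e+00 -1.54545836e-03  2.96853038e+00] [ 0.12387551  0.64143191 -0.69309791  1.79227827  0.5118091   0.89833678
  0.59676331]
```

View pics/i.png

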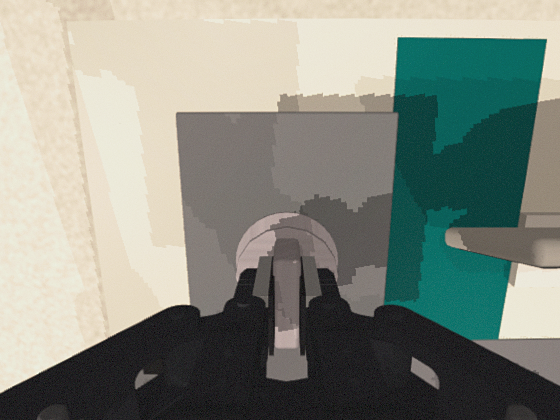

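View pics/i2.png

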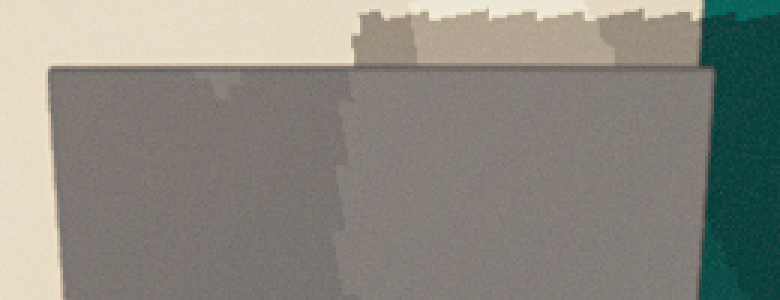

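```bash
for i in 1 2 3; do python3 inhand.py 175.8 112.2 397.8 112.2; done; python3 - <<'E'
from h import *
d=np.load("d.npy",allow_pickle=True).item()
e=cam("wrist")
A=back(d,[[373.5,56.5],[484.5,58],[128,44]],.065);B=back(e,[[397.5,37.5],[546.5,38.5],[65,20]],.065)
print(A.round(4),B.round(4))
cv2.imwrite("pics/x1.png",np.hstack([cv2.resize(d["frame"][35:80,100:500],None,fx=2,fy=3),]))
cv2.imwrite("pics/x2.png",cv2.resize(e["frame"][10:60,50:560],None,fx=1.5,fy=3))
E
```

```text
width 0.09469838211881242 centre [0.5332 0.1497 0.1344] yaw 2.969738595516827 tcp [0.5312036  0.14799707 0.15489241] 2.9690066941657305
width 0.09467463845829623 centre [0.5334 0.1502 0.1348] yaw 2.9703421063581015 tcp [0.53134247 0.14853101 0.15525252] 2.969608015761623
width 0.09465950587397748 centre [0.5334 0.1506 0.135 ] yaw 2.970761667161086 tcp [0.53138318 0.14891292 0.15550488] 2.9700263579428925
[[0.4348 0.2313 0.065 ]
 [0.4501 0.3174 0.065 ]
 [0.3926 0.0448 0.065 ]] [[0.4355 0.2333 0.065 ]
 [0.4499 0.3208 0.065 ]
 [0.3926 0.0445 0.065 ]]
```

View pics/x1.png

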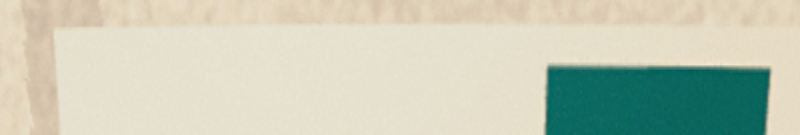

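View pics/x2.png

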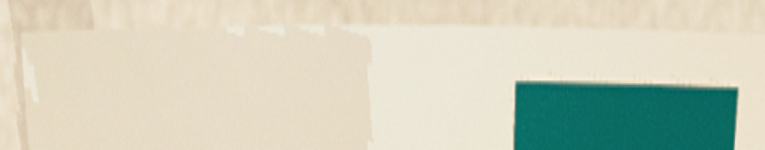

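Cover in hand is within about 1 mm of the bay estimate and still creeping to its target, so I'll descend to just above the deck.

```bash
python3 -m crank '[[-0.5,0,-15,0,0,0.1],[-0.5,0,-30,0,0,0.1],[-0.5,0,-42,0,0,0.1],[-0.5,0,-48,0,0,0.1],[-0.5,0,-48,0,0,0.1],[-0.5,0,-48,0,0,0.1],[-0.5,0,-48,0,0,0.1]]'; python3 - <<'E'
from h import *
s=sense();print(s["eef_pos"],s["tcp_rot"],s["ft_force"],s["ft_torque"])
d=cam("wrist");f=d["frame"];cv2.imwrite("pics/j.png",f)
d=cam("scene");cv2.imwrite("pics/js.png",cv2.resize(d["frame"][120:270,290:480],None,fx=4,fy=4))
E
python3 inhand.py 175.8 112.2 397.8 112.2
```

```text
time_s: 10.6
eef_pos: [0.531, 0.1502, 0.108]
tcp_rot: [3.141, 0.001, 2.973]
ft_force: [-0.1, -0.2, -2.1]
gripper_width: 0.0089
[0.53101157 0.1501752  0.10797398] [3.14085890e+00 1.22212686e-03 2.97343703e+00] [-0.06977983 -0.16548814 -2.11871384] [ 0.04210138  0.02220989 -0.01452681]
width 0.09463781627104365 centre [0.533  0.1518 0.0874] yaw 2.974138292709953 tcp [0.53088596 0.15004438 0.10788251] 2.973400788071422
```

View pics/j.png

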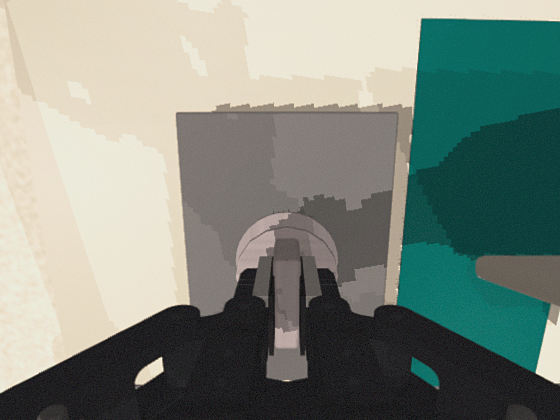

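View pics/js.png

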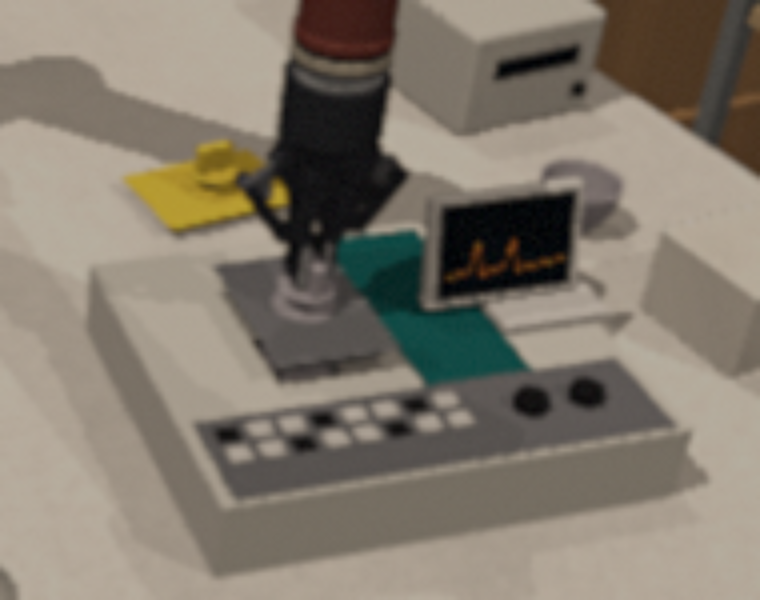

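```bash
python3 -m crank '[[0,-0.3,-3,0,0,-0.1],[0,-0.3,-6,0,0,-0.1],[0,-0.3,-8,0,0,-0.1],[0,-0.3,-10,0,0,-0.1],[0,-0.3,-12,0,0,-0.1],[0,-0.3,-13,0,0,-0.1],[0,-0.3,-13,0,0,-0.1]]'; python3 - <<'E'
from h import *
s=sense();print(s["eef_pos"],s["tcp_rot"],s["ft_force"],s["ft_torque"])
E
```

```text
time_s: 11.45
eef_pos: [0.5304, 0.1495, 0.0941]
tcp_rot: [-3.141, -0.0, 2.972]
ft_force: [-0.3, 0.1, -1.6]
gripper_width: 0.0088
[0.53040283 0.14950301 0.09409152] [-3.14139422e+00 -3.82821947e-04  2.97171468e+00] [-0.27818223  0.14377502 -1.57355866] [-0.00057394  0.06273367 -0.02663435]
```

It has entered about 6 mm with no force. Next, down to flush.

```bash
python3 -m crank '[[0,0,-1.5,0,0,0],[0,0,-3,0,0,0],[0,0,-4.5,0,0,0],[0,0,-5.5,0,0,0],[0,0,-6,0,0,0],[0,0,-6,0,0,0],[0,0,-6,0,0,0]]'; python3 - <<'E'
from h import *
s=sense();print(s["eef_pos"],s["tcp_rot"],s["ft_force"],s["ft_torque"])
d=cam("wrist");f=d["frame"];cv2.imwrite("pics/k.png",f)
d=cam("scene");cv2.imwrite("pics/ks.png",cv2.resize(d["frame"][120:270,290:480],None,fx=4,fy=4))
E
```

```text
time_s: 12.15
eef_pos: [0.5305, 0.1495, 0.0886]
tcp_rot: [-3.141, 0.0, 2.972]
ft_force: [0.4, -0.2, 0.2]
gripper_width: 0.0087
[0.53050292 0.14950074 0.08855646] [-3.14136659e+00  1.52458058e-04  2.97158656e+00] [ 0.44567928 -0.1757946   0.18825374] [-0.15441915  0.23128073 -0.00404189]
```

View pics/k.png

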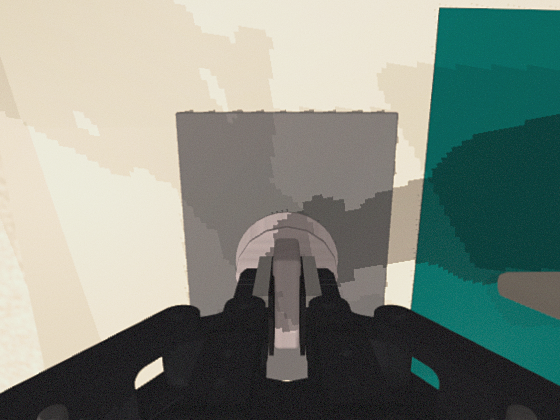

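View pics/ks.png

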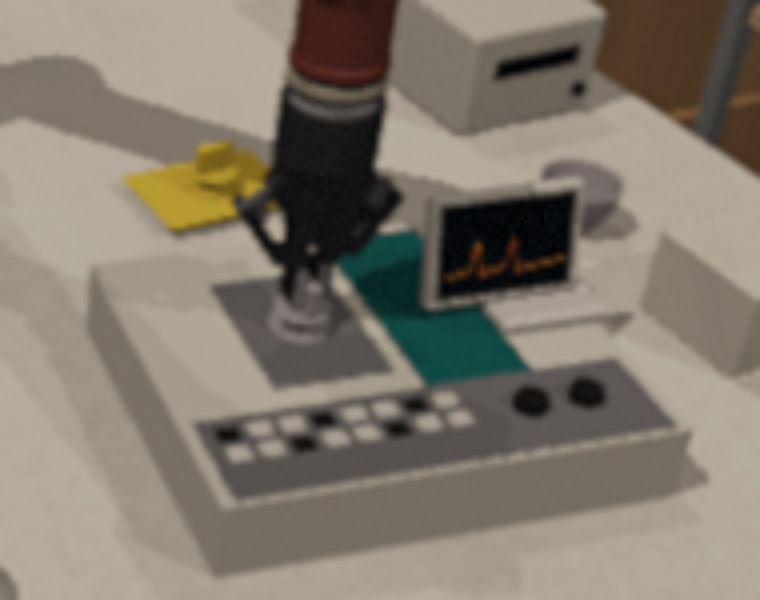

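The picture shows the cover flat in the bay (rim at (177–398, 112)), its weight now carried by the deck. Pressing the stud in steps.

```bash
python3 -m crank '[[0,0,-1,0,0,0],[0,0,-2,0,0,0],[0,0,-3,0,0,0],[0,0,-4,0,0,0],[0,0,-4,0,0,0],[0,0,-4,0,0,0]]';  python3 -m crank '[[0,0,-1,0,0,0],[0,0,-1.5,0,0,0],[0,0,-1.5,0,0,0],[0,0,-1.5,0,0,0]]'
```

```text
time_s: 12.85
eef_pos: [0.5305, 0.1495, 0.085]
tcp_rot: [-3.141, 0.0, 2.972]
ft_force: [-3.1, -1.2, 6.3]
gripper_width: 0.0088
time_s: 13.25
eef_pos: [0.5305, 0.1495, 0.0836]
tcp_rot: [-3.141, 0.001, 2.972]
ft_force: [-2.3, -1.7, 6.2]
gripper_width: 0.0089
```

```bash
for i in 1 ; do python3 -m crank '[[0,0,-0.5,0,0,0],[0,0,-1,0,0,0],[0,0,-1,0,0,0]]'; done;  python3 -m crank '[[0,0,-0.5,0,0,0],[0,0,-1,0,0,0],[0,0,-1,0,0,0]]'
```

```text
time_s: 13.55
eef_pos: [0.5305, 0.1495, 0.0826]
tcp_rot: [-3.141, 0.001, 2.972]
ft_force: [-1.9, -2.0, 7.2]
gripper_width: 0.0086
time_s: 13.85
eef_pos: [0.5305, 0.1495, 0.0817]
tcp_rot: [-3.141, 0.001, 2.972]
ft_force: [-2.4, -2.0, 7.2]
gripper_width: 0.0088
```

```bash
python3 -m crank '[[0,0,-0.5,0,0,0],[0,0,-0.8,0,0,0],[0,0,-0.8,0,0,0]]'
```

```text
time_s: 14.15
eef_pos: [0.5305, 0.1495, 0.0809]
tcp_rot: [-3.141, 0.001, 2.972]
ft_force: [-2.1, -2.1, 7.3]
gripper_width: 0.0091
```

```bash
python3 -m crank '[[0,0,-0.5,0,0,0],[0,0,-0.8,0,0,0],[0,0,-0.8,0,0,0]]'
```

```text
time_s: 14.45
eef_pos: [0.5305, 0.1496, 0.0802]
tcp_rot: [-3.141, 0.001, 2.972]
ft_force: [-2.4, -2.0, 8.4]
gripper_width: 0.0088
```

```bash
python3 -m crank '[[0,0,-0.5,0,0,0],[0,0,-0.8,0,0,0],[0,0,-0.8,0,0,0]]'
```

```text
time_s: 14.75
eef_pos: [0.5305, 0.1495, 0.0794]
tcp_rot: [-3.141, 0.001, 2.972]
ft_force: [-2.2, -1.8, 8.5]
gripper_width: 0.0091
```

```bash
python3 -m crank '[[0,0,-0.5,0,0,0],[0,0,-0.8,0,0,0],[0,0,-0.8,0,0,0]]'
```

```text
time_s: 15.05
eef_pos: [0.5305, 0.1495, 0.0787]
tcp_rot: [-3.141, 0.001, 2.972]
ft_force: [-3.2, -1.6, 9.5]
gripper_width: 0.009
```

```bash
python3 -m crank '[[0,0,-0.5,0,0,0],[0,0,-0.8,0,0,0],[0,0,-0.8,0,0,0]]'
```

```text
time_s: 15.35
eef_pos: [0.5305, 0.1495, 0.078]
tcp_rot: [-3.141, 0.001, 2.972]
ft_force: [-4.3, -1.7, 9.5]
gripper_width: 0.009
```

```bash
python3 -m crank '[[0,0,-0.5,0,0,0],[0,0,-0.8,0,0,0],[0,0,-0.8,0,0,0]]'
```

```text
time_s: 15.65
eef_pos: [0.5305, 0.1495, 0.0772]
tcp_rot: [-3.141, 0.001, 2.972]
ft_force: [-3.3, -1.8, 10.4]
gripper_width: 0.0088
```

```bash
python3 -m crank '[[0,0,-0.5,0,0,0],[0,0,-0.7,0,0,0],[0,0,-0.7,0,0,0]]'
```

```text
time_s: 15.95
eef_pos: [0.5305, 0.1495, 0.0767]
tcp_rot: [-3.141, 0.001, 2.972]
ft_force: [-3.4, -2.1, 10.8]
gripper_width: 0.009
```

```bash
python3 -m crank '[[0,0,-0.4,0,0,0],[0,0,-0.6,0,0,0],[0,0,-0.6,0,0,0]]'
```

```text
time_s: 16.25
eef_pos: [0.5306, 0.1496, 0.0766]
tcp_rot: [-3.141, 0.001, 2.972]
ft_force: [-3.7, -2.0, 14.0]
gripper_width: 0.0087
```

Bottomed: z stalled at 0.0766 and force jumped to 14 N, at about 12 mm depth. I'll ease up about 0.7 mm inside the 1.5 mm window and start the clockwise turn.

```bash
python3 -m crank '[[0,0,0.4,0,0,0],[0,0,0.7,0,0,0],[0,0,0.7,0,0,-4],[0,0,0.7,0,0,-8],[0,0,0.7,0,0,-12],[0,0,0.7,0,0,-16],[0,0,0.7,0,0,-20],[0,0,0.7,0,0,-20],[0,0,0.7,0,0,-20]]'; python3 - <<'E'
from h import *
s=sense();print(s["eef_pos"],s["tcp_rot"],s["ft_force"],s["ft_torque"],s["joint_positions"])
cv2.imwrite("pics/l.png",cam("wrist")["frame"])
E
```

```text
time_s: 17.15
eef_pos: [0.5306, 0.1499, 0.0768]
tcp_rot: [3.141, 0.001, 2.623]
ft_force: [-2.6, -0.8, 10.2]
gripper_width: 0.0088
[0.5306486  0.14986563 0.07678264] [3.14141034e+00 1.16514899e-03 2.62266312e+00] [-2.62212655 -0.82960327 10.15536176] [-0.37424492  0.66328647 -0.07637464] [ 0.01067822  0.71753137 -0.51680587  1.86228784  0.52943864  0.70075741
  0.23768218]
```

View pics/l.png

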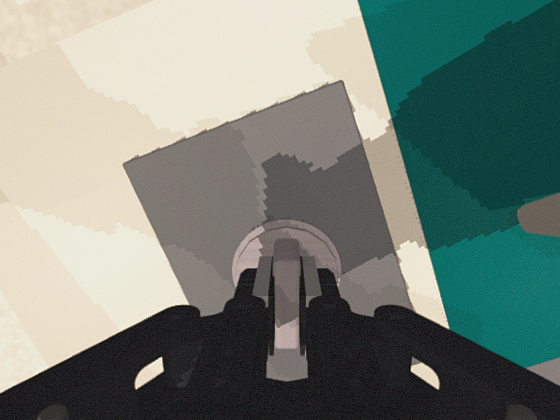

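The cover held still while the wing turned 20°, more than the slot would allow, so the bar is below the walls. I'll continue.

```bash
python3 -m crank '[[0,0,0,0,0,-5],[0,0,0,0,0,-10],[0,0,0,0,0,-15],[0,0,0,0,0,-20],[0,0,0,0,0,-25],[0,0,0,0,0,-30],[0,0,0,0,0,-35],[0,0,0,0,0,-40],[0,0,0,0,0,-40]]'
```

```text
time_s: 18.1
eef_pos: [0.5311, 0.1502, 0.077]
tcp_rot: [3.139, 0.0, 1.924]
ft_force: [-1.6, -1.3, 9.9]
gripper_width: 0.0087
```

```bash
python3 -m crank '[[0,0,0,0,0,-5],[0,0,0,0,0,-10],[0,0,0,0,0,-15],[0,0,0,0,0,-20],[0,0,0,0,0,-24],[0,0,0,0,0,-27],[0,0,0,0,0,-27],[0,0,0,0,0,-27]]'; python3 - <<'E'
from h import *
s=sense();print(s["eef_pos"],s["tcp_rot"],s["ft_force"],s["ft_torque"],s["joint_positions"])
cv2.imwrite("pics/m.png",cam("wrist")["frame"])
d=cam("scene");cv2.imwrite("pics/ms.png",cv2.resize(d["frame"][120:270,290:480],None,fx=4,fy=4))
E
```

```text
time_s: 18.9
eef_pos: [0.5315, 0.1502, 0.077]
tcp_rot: [3.139, -0.001, 1.454]
ft_force: [-1.8, -1.4, 9.6]
gripper_width: 0.0086
[0.53151188 0.15020276 0.07700043] [ 3.13888843e+00 -1.17502737e-03  1.45356878e+00] [-1.76344212 -1.36029546  9.64229396] [-0.16162989  0.48836095 -0.00050743] [-0.19195633  0.67079757 -0.19111842  1.86782103  0.205217    0.61892233
 -0.62718812]
```

View pics/m.png

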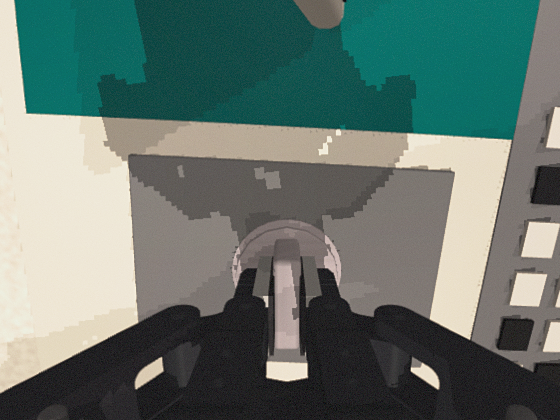

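View pics/ms.png

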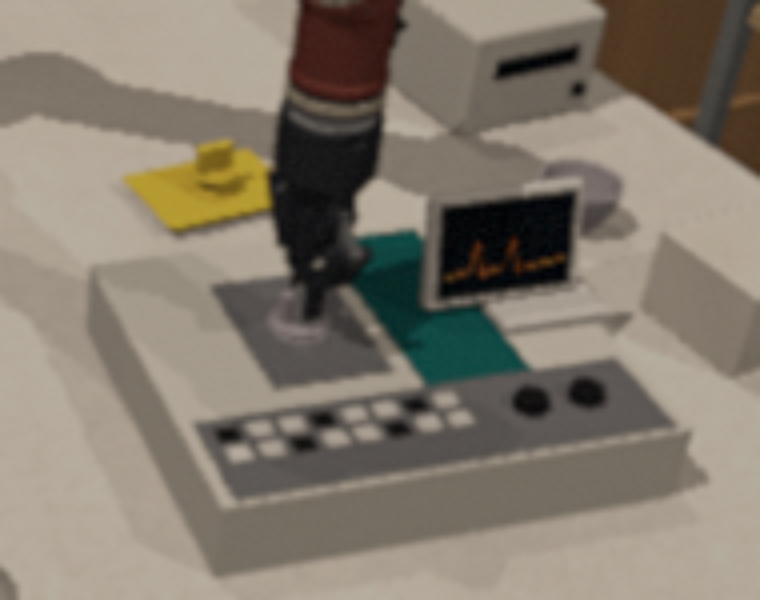

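```bash
python3 -m crank '[[0,0,0,0,0,-1.5],[0,0,0,0,0,-3],[0,0,0,0,0,-3.5],[0,0,0,0,0,-3.5],[0,0,0,0,0,-3.5]]'; python3 -c "
from workcell import *
s=sense();print(s['ft_force'],s['ft_torque'],s['tcp_rot'])"
```

```text
time_s: 19.5
eef_pos: [0.5316, 0.1502, 0.077]
tcp_rot: [3.139, -0.001, 1.394]
ft_force: [-2.4, -2.0, 8.6]
gripper_width: 0.0088
[-2.41032223 -1.95724743  8.60343834] [-0.24231032  0.48198521  0.14086248] [ 3.13882571e+00 -1.30555644e-03  1.39350214e+00]
```

Turned 1.578 rad, and a reaction torque appeared, so it is at the stop. Now I'll follow the spring up.

```bash
python3 -m crank '[[0,0,0.8,0,0,0],[0,0,1.6,0,0,0],[0,0,2.4,0,0,0],[0,0,3.0,0,0,0],[0,0,3.0,0,0,0],[0,0,3.0,0,0,0]]'; python3 -m crank '[[0,0,0.5,0,0,0],[0,0,0.5,0,0,0],[0,0,0.5,0,0,0]]'
```

```text
time_s: 20.1
eef_pos: [0.5316, 0.1502, 0.0798]
tcp_rot: [3.139, -0.001, 1.394]
ft_force: [-0.7, -0.4, 7.8]
gripper_width: 0.009
time_s: 20.4
eef_pos: [0.5316, 0.1502, 0.0803]
tcp_rot: [3.139, -0.001, 1.393]
ft_force: [-1.2, -1.1, 7.7]
gripper_width: 0.0087
```

```bash
python3 -m crank '[[0,0,0.4,0,0,0],[0,0,0.4,0,0,0],[0,0,0.4,0,0,0]]'
```

```text
time_s: 20.7
eef_pos: [0.5315, 0.1502, 0.0807]
tcp_rot: [3.139, -0.001, 1.394]
ft_force: [-2.2, -1.5, 8.5]
gripper_width: 0.0085
```

```bash
python3 -m crank '[[0,0,0.4,0,0,0],[0,0,0.4,0,0,0],[0,0,0.4,0,0,0]]'
```

```text
time_s: 21.0
eef_pos: [0.5316, 0.1503, 0.081]
tcp_rot: [3.139, -0.001, 1.394]
ft_force: [-0.9, -0.1, 7.7]
gripper_width: 0.009
```

```bash
python3 -m crank '[[0,0,0.4,0,0,0],[0,0,0.4,0,0,0],[0,0,0.4,0,0,0]]'
```

```text
time_s: 21.3
eef_pos: [0.5316, 0.1502, 0.0813]
tcp_rot: [3.139, -0.001, 1.393]
ft_force: [-1.7, -0.2, 7.0]
gripper_width: 0.009
```

```bash
python3 -m crank '[[0,0,0.4,0,0,0],[0,0,0.4,0,0,0],[0,0,0.4,0,0,0]]'
```

```text
time_s: 21.6
eef_pos: [0.5316, 0.1502, 0.0814]
tcp_rot: [3.139, -0.002, 1.393]
ft_force: [0.2, -0.8, 6.9]
gripper_width: 0.0089
```

```bash
python3 -m crank '[[0,0,0.3,0,0,0],[0,0,0.3,0,0,0],[0,0,0.3,0,0,0]]'
```

```text
time_s: 21.9
eef_pos: [0.5315, 0.1502, 0.0814]
tcp_rot: [3.139, -0.002, 1.393]
ft_force: [-0.1, -1.1, 5.5]
gripper_width: 0.0087
```

The height has stalled at 0.0814 while force drops, so the bar is in the notch. I'll unload and release.

```bash
python3 -m crank '[[0,0,0.4,0,0,0],[0,0,0.8,0,0,0],[0,0,0.8,0,0,0],[0,0,0.8,0,0,0]]'; python3 -m crank '[[0,0,0,0,0,0],[0,0,0,0,0,0],[0,0,0,0,0,0],[0,0,0,0,0,0],[0,0,0,0,0,0],[0,0,0,0,0,0],[0,0,0,0,0,0]]' 0
```

```text
time_s: 22.3
eef_pos: [0.5314, 0.1501, 0.0816]
tcp_rot: [3.14, -0.002, 1.392]
ft_force: [3.3, 1.6, 0.1]
gripper_width: 0.0087
time_s: 23.0
eef_pos: [0.5305, 0.1495, 0.0816]
tcp_rot: [-3.141, 0.0, 1.392]
ft_force: [0.9, 1.0, 0.2]
gripper_width: 0.0857
```

```bash
python3 -m crank '[[0,0,5,0,0,0],[0,0,15,0,0,0],[0,0,35,0,0,0],[0,0,70,0,0,0],[0,0,110,0,0,0],[0,0,140,0,0,0],[0,0,140,0,0,0],[0,0,140,0,0,0],[0,0,140,0,0,0]]'; python3 - <<'E'
from h import *
s=sense();print(s["eef_pos"],s["tcp_rot"],s["ft_force"])
d=cam("wrist");cv2.imwrite("pics/n.png",d["frame"]);np.save("n.npy",d,allow_pickle=True)
cv2.imwrite("pics/n2.png",cv2.resize(d["frame"][120:280,170:400],None,fx=3.4,fy=3.4,interpolation=cv2.INTER_NEAREST))
d=cam("scene");cv2.imwrite("pics/ns.png",cv2.resize(d["frame"][120:270,290:480],None,fx=4,fy=4))
E
```

```text
time_s: 23.9
eef_pos: [0.5296, 0.1491, 0.2208]
tcp_rot: [-3.14, 0.001, 1.392]
ft_force: [-0.5, 1.2, -0.7]
gripper_width: 0.0853
[0.52963835 0.14911731 0.22079798] [-3.13961674e+00  1.16737821e-03  1.39209222e+00] [-0.46722359  1.18359912 -0.66220428]
```

View pics/n.png

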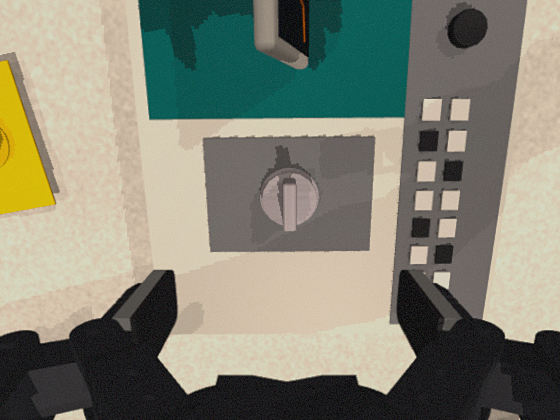

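View pics/n2.png

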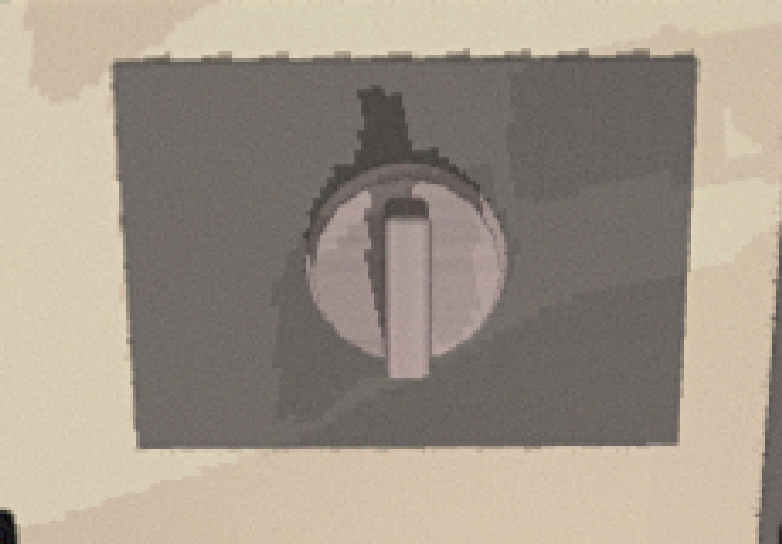

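View pics/ns.png

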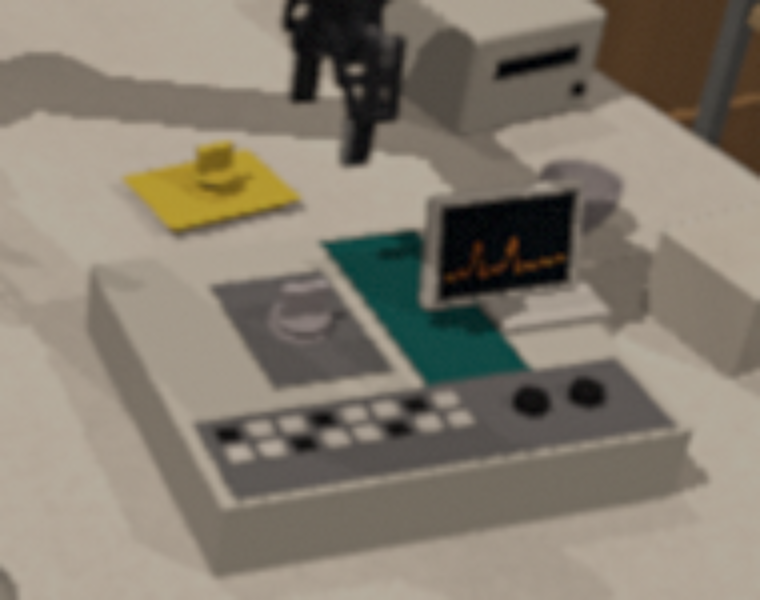

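```bash
python3 - <<'E'
from h import *
d=np.load("n.npy",allow_pickle=True).item()
f=lambda c:np.array(c)/3.4+[170,120]-.5
P=back(d,f([[113,62],[696,58],[679,444],[138,447]]),.068);print(P.mean(0),[round(np.linalg.norm(P[i]-P[(i+1)%4]),4) for i in range(4)])
ys=[np.arctan2(*(P[j]-P[i])[1::-1]) for i,j in((0,1),(3,2))];ys2=[np.arctan2(*(P[i]-P[j])[1::-1]) for i,j in((0,3),(1,2))];print("cover yaw",ys,ys2)
# teal boundary for reference
T=back(d,[[149,119],[404,118]],.065);v=T[1]-T[0];print("deck stripe yaw",np.arctan2(v[1],v[0]))
for z in(.104,.108,.112):
    W=back(d,f([[387,218],[430,218],[429,378],[389,378]]),z);v=W[0]+W[1]-W[2]-W[3]
    print(z,W.mean(0),"yaw",np.arctan2(v[1],v[0]),np.linalg.norm(v)/2)
for n in("top","scene"):
    t=cam(n);cv2.imwrite(f"pics/o_{n}.png",t["frame"])
    for k in("gel_bottle","mouse","transducer","screwdriver"):
        r=recognise(k,n);x=r[0]["rect"] if r else None
        print(n,k,x)
E
```

```text
[0.53229291 0.15134926 0.068     ] [np.float64(0.1346), np.float64(0.0948), np.float64(0.1355), np.float64(0.0948)]
cover yaw [np.float64(-0.1709901424851745), np.float64(-0.17100714223683933)] [np.float64(1.399938856906423), np.float64(1.4095914644058514)]
deck stripe yaw -0.17454011790736784
0.104 [0.53260049 0.15084307 0.104     ] yaw 1.3980674000124163 0.03509556332239978
0.108 [0.53275837 0.15185272 0.108     ] yaw 1.3980674000124154 0.03455357915499248
0.112 [0.53291626 0.15286237 0.112     ] yaw 1.3980674000124143 0.03401159498758515
top gel_bottle [302.2, 113.6, 326.2, 146.4]
top mouse [356.7, 140.5, 377.6, 168.4]
top transducer [376.8, 219.4, 416.1, 256.4]
top screwdriver [273.2, 278.5, 344.0, 295.8]
scene gel_bottle [270.2, 246.3, 292.6, 308.5]
scene mouse [204.0, 285.4, 233.8, 313.0]
scene transducer [144.7, 240.8, 188.6, 256.0]
scene screwdriver [203.5, 199.0, 233.9, 209.9]
```

View pics/o_top.png

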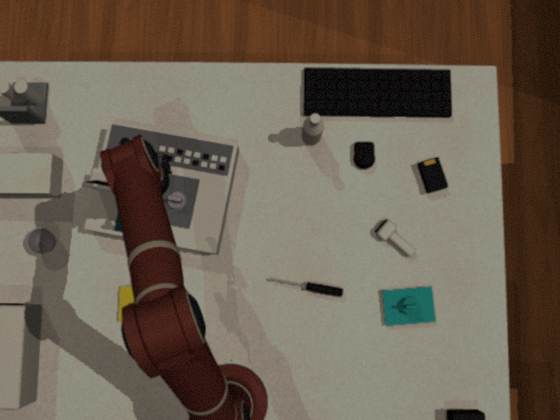

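Final checks agree: the cover is 0.4 mm off the bay centre, wing turned 1.57 rad, wing height matches the locked position and nothing else moved. Handing in.

```bash
python3 -c "
from workcell import *
s=sense();print(s['time_s'],s['ft_force']);print(hand_in())"
```

```text
24.5 [-0.37485146 -0.0424676   0.20291301]
the job is handed in; nothing more can be done
None
```

I seated the grey cover in the bay, locked its stud and let go. I handed the job in at 24.5 s; the hand-in reports no verdict.

- **Seating:** I picked the cover up by its wing and it went in with no noticeable force. In the last wrist picture its centre is about 0.4 mm from the bay's and square to within about 0.01 rad.
- **Locking:** I pushed the stud in until it bottomed at about 12 mm, with at most about 14 N in the readings. I then turned it 90° clockwise to the stop and followed it up about 4.5 mm until it caught in the notch.
- **Stud check:** After release the wing lies at 1.57 rad to the cover. Its apparent height fits a stud held in by about 7 mm.
- **Robot and bystanders:** The arm is raised clear with the gripper open. The bottle, mouse, probe and screwdriver show no visible shift in the top camera.

**Disagreements:**
- The wrist camera's sideways estimate of the held cover differed from the tool position by 1–2 mm. I took this as calibration error and corrected for it.
- The gripper reads 8.7 mm on the 10 mm wing.
- Measured rim lengths came out about 1% short.

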